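# Load sample carriers into the lidded case

## Robot

A 6-joint arm with a two-finger parallel gripper is mounted at the origin on the work surface. World frame = base frame: x ahead of the robot, y to its left, z up, the work surface at z = 0. Lengths are in m, angles in rad, forces in N, time in s.
With the tool pointing down it reaches from about 0.25 to 0.725 m from the base axis. Payload 4 kg.
Tool frame: the origin (TCP) lies on the centre line of the jaws, within the pads' length; the fingertips stand 25 mm ahead of it and the grasp point (between the pads) lies 6 mm ahead of it; z points along the fingers, y is the line along which they close (so a half turn about z gives the same grasp; the last joint's range is limited). The gripper opens to 85 mm and grips with 20 to 120 N. Pads are 22 mm wide; open, the fingers measure 114 mm over their backs; the gripper's body (76 mm by 85 mm) begins 54 mm behind the grasp point. The pads swing forward as they close: fully open they stand 13 mm farther back than shut.
Start: joints at [1.259, 0.241, 0.005, 1.335, 0, 1.571], TCP at [0.153, 0.476, 0.256] pointing down, gripper open.
Joint ranges: [-2.72, 2.72], [-1.05, 1.87], [-1.09, 1.28], [-1.99, 2.15], [-1.42, 1.44], [-3.14, 3.14]. Speed limits (rad/s): [2.79, 2.79, 3.14, 3.14, 3.14, 3.14].

## Interface

Orientations are given as a unit quaternion [x, y, z, w].
In Python, from plant import bot gives the robot as it stands. The module is installed in compiled form; this text tells all that it offers.
- The arm moves only by the tool move_arm, never from a script. Its argument "increments" is a list of rows, each a list of 3 entries, a list of its own where there are three numbers: the gripper command: -1 is shut, 1 is fully open, values between are in proportion, then the shift along the world's x, y, z in mm, then the turn about the world's z in degrees. A call has 1 to 12 rows; each row shifts and turns the commanded pose from where the row before left it; what a row does not reach is not made up. A row lasts 1/10 s, in which the tool goes at most 50 mm and 8.59 degrees, less where a joint would pass 70% of its speed; a pose out of reach is approached as far as the arm can. A call is refused whole if a number of a shift passes 50 or a number of a turn 8.59, either way. A call with a gripper value outside its range is refused whole. The fingers move at their own pace and stop on an object; "force" is the grip in N (left out, the last holds). Time passes only in rows, so rows that do not move let the fingers close. It gives the time, the measured TCP pose, the force, the opening and the grip force at its end, in the units of the state.
- bot.read_state(): the state, without advancing time (a new reading comes with each control period).
- bot.grab_frame(name): name is "scene" or "top"; returns a dict with "pixels" (384x512x3 uint8, blue, green, red), "z_map" (384x512 float32, m along the optical axis (not along the pixel's ray), 0 where there is no reading), "intrinsics" (3x3 intrinsics, pixels), "extrinsics" (4x4, takes a point from camera to world coordinates). Camera axes: x right, y down, z forward; pixel columns grow to the right and rows downward; lengths in m; the calibration is good to about 2 mm. A picture is of the moment at which its call begins.
- bot.close_job(): hands the job in; it is judged then, once.
The state is a dict: "clock": time; "q": joint angles; "qd": joint speeds; "effort": joint torques, N m; "ee_pos": TCP position; "tcp_rot": TCP orientation; "ft_force": force on the tool from outside, world axes, zero at the start; "moment": the same for the moment, N m; "finger_gap": finger opening in m; "gripper_force": force on a finger pad.
Only numpy, scipy, OpenCV 4.12 (cv2) and the standard library are available. Lean on these libraries where they do the work, as an engineer would, in place of code of your own. Each camera call takes 0.05 s, during which the arm holds its last target. There are 200 camera calls.

## Task

Unload the two piles on the bench: lay every sample carrier, also one lying loose if there is one, flat on the floor of the open black case, side by side and not on top of each other, and set both aluminium spacer plates aside in one pile, squarely on the low dark block. When all the carriers are in, press the case's clear lid down past its catch so that it is fully shut, and leave the bottle, jar and vial tray where they stand.

Things in the scene. Friction and masses are not known exactly. Their poses are not given: they have to be found in the camera images.
- case: black open-topped carrier case fixed to the bench, 200 x 250 x 55 mm high outside (along its x, y, z), walls 8 mm, floor 8 mm thick, so inside 184 x 234 mm, 47 mm deep, no dividers; origin at the centre of its underside on the bench. Its +x points away from the robot, towards the hinge
- lid (a joint): angle of the clear, white-framed case lid, rad: 0 fully shut, 1.57 upright, up to 1.95 leaning back from the robot; starts at 1.65 to 1.85. Stiff hinge: it stays where left (1 to 4 N at the front edge moves it). Between 0.07 and 0.035 rad a tooth must be forced past a spring catch: 7 to 14 N pressed at the middle of the front edge; beyond that it goes down easily to 0 and stays
- lid_hinge (a point): middle of the lid's hinge axis (the case's y axis direction), 100 mm to +x of the case's centre, 56 mm above the bench; the lid's lower face passes through the axis
- lid_front (a point): middle of the lid's front (free) edge on its outer (upper) face: 206 mm from the hinge axis, 6 mm (the lid's thickness) outward; the lid is 250 mm wide. Under this edge, in the middle, a catch tooth 36 mm wide reaches 28 mm down from the lid's lower face and passes outside the case's front wall
- stand: low dark block 84 x 40 x 14 mm (along its x, y, z), fixed to the bench, the place for the pile of spacer plates; origin at the centre of its underside
- plate_a: bare aluminium spacer plate 104 x 60 x 6 mm (along its x, y, z), about 100 g; origin at its centre; at the start it lies centred on carrier_a1 (its origin 29 mm above the bench), its long side along the carrier's to within 5 degrees, overhanging it 10 mm on each long side
- plate_b: bare aluminium spacer plate 104 x 60 x 6 mm (along its x, y, z), about 100 g; origin at its centre; at the start it lies centred on carrier_b1 (its origin 29 mm above the bench), its long side along the carrier's to within 5 degrees, overhanging it 10 mm on each long side
- carrier_a1: flat white plastic sample carrier with a black band, a block 72 x 40 x 26 mm (along its x, y, z), about 120 g; origin at its centre (13 mm above what it lies on); bottom of pile a, on the bench
- carrier_b1: flat white plastic sample carrier with a black band, a block 72 x 40 x 26 mm (along its x, y, z), about 120 g; origin at its centre (13 mm above what it lies on); bottom of pile b, on the bench
- carrier_a2: flat white plastic sample carrier with a black band, a block 72 x 40 x 26 mm (along its x, y, z), about 120 g; origin at its centre (13 mm above what it lies on); on top of plate_a at the start; may be absent
- carrier_b2: flat white plastic sample carrier with a black band, a block 72 x 40 x 26 mm (along its x, y, z), about 120 g; origin at its centre (13 mm above what it lies on); on top of plate_b at the start; may be absent
- carrier_c: flat white plastic sample carrier with a black band, a block 72 x 40 x 26 mm (along its x, y, z), about 120 g; origin at its centre (13 mm above what it lies on); lies alone on the bench at the start; may be absent
- bottle: bystander: white bottle 68 mm across, 150 mm tall, origin at its underside; leave alone
- jar: bystander: amber jar 60 mm across, 75 mm tall, origin at its underside; leave alone
- vial_tray: bystander: black vial tray 90 x 150 x 50 mm, origin at its underside; leave alone

How it is judged:
By the outcome, as a careful person would: the job done as asked, in the order asked, and still so for the second after the job is handed in, with the robot touching nothing.
Of carrier_a2, carrier_b2, carrier_c only 1 to 3 are there at a start; the rules pass over those that are not, and their reading is None.
At some moment in a run one of carrier_c may be knocked a few centimetres aside while the robot is not near it.
Once in a run the grip may slacken for a moment while it holds something.
It also fails if it takes over 210 s, if anything falls off the work surface, if the arm or the gripper's body presses on something with over 40 N, if the wrist force passes 120 N, or if a joint passes its speed limit or range.

## Working session

There is one attempt and no reset: what is moved stays moved. The work goes in short steps, Python scripts to look and compute and a tool call to move; the robot and the scene stay as the last step left them, time stands still between calls to the robot, and variables do not carry over. Pictures are saved under pics/ and viewed, at most 14 in all, crops included, and the job is handed in when it is done.

Besides the shell and the picture viewer there is one more tool, called as name(argument=value, ...) on one line, values as JSON. move_arm: Moves the arm, as the interface text tells. Its arguments: {"type":"object","properties":{"increments":{"type":"array","items":{"type":"array"}},"force":{"type":"number"}},"required":["increments"]}

```bash
mkdir -p pics
cat > h.py <<'E'
import numpy as np, cv2
from plant import bot
def pts(f):
    z=f["z_map"];K=f["intrinsics"];T=f["extrinsics"]
    v,u=np.mgrid[:z.shape[0],:z.shape[1]]
    P=np.stack([(u-K[0,2])/K[0,0]*z,(v-K[1,2])/K[1,1]*z,z],-1)
    return P@T[:3,:3].T+T[:3,3]
def snap(n,tag):
    f=bot.grab_frame(n); cv2.imwrite(f"pics/{tag}.png",f["pixels"]); return f
E
python3 - <<'E'
from h import *
s=bot.read_state(); print(s["ee_pos"],s["tcp_rot"],s["clock"])
for n in("top","scene"):
    f=snap(n,n+"0"); np.savez(n+"0.npz",**f); print(f["extrinsics"].round(3),f["intrinsics"].round(1))
a=cv2.imread("pics/top0.png");b=cv2.imread("pics/scene0.png")
E
```

```text
[0.15321257 0.47532297 0.25539733] [ 1.55271836e-01  9.87871200e-01 -1.05877150e-03 -1.70001384e-04] 0.0
[[-0.012 -0.996  0.085  0.505]
 [-1.     0.012  0.007 -0.072]
 [-0.008 -0.085 -0.996  1.06 ]
 [ 0.     0.     0.     1.   ]] [[367.3   0.  255.7]
 [  0.  367.3 187.9]
 [  0.    0.    1. ]]
[[-0.839  0.435 -0.327  1.036]
 [ 0.544  0.657 -0.521  0.698]
 [-0.012 -0.615 -0.788  1.204]
 [ 0.     0.     0.     1.   ]] [[458.3   0.  254. ]
 [  0.  458.3 187.1]
 [  0.    0.    1. ]]
```

View pics/top0.png

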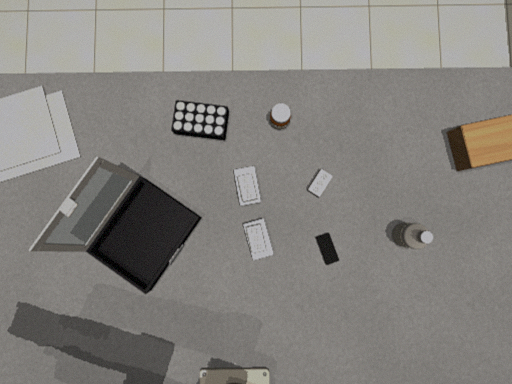

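View pics/scene0.png

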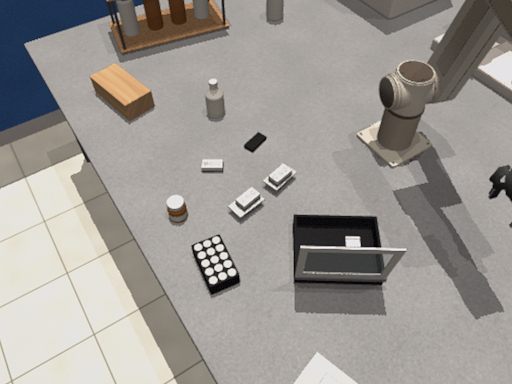

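Top view: piles at about (247,186) and (258,239), loose carrier at (320,183), stand at (327,249), case at (145,235) with the lid to the upper left, tray at (200,120), jar at (280,117), bottle at (412,235). Next I measure poses.

```bash
cat >> h.py <<'E'
def rect(P,m):
    "min-area rectangle of world xy points: centre, sizes, angle of long axis (deg)"
    q=P[m][:,:2].astype(np.float32)*1000
    (c,(w,h),a)=cv2.minAreaRect(q)
    if h>w: a+=90;w,h=h,w
    a=(a+90)%180-90
    return np.round(c,1),round(w,1),round(h,1),round(a,1),round(float(np.median(P[m][:,2]))*1000,1),len(q)
def box(m,u0,u1,v0,v1):
    k=np.zeros_like(m);k[v0:v1,u0:u1]=1;return m&k
def rays(f,mask,z):
    "project mask pixels on plane z -> HxWx3"
    K=f["intrinsics"];T=f["extrinsics"];v,u=np.mgrid[:384,:512]
    d=np.stack([(u-K[0,2])/K[0,0],(v-K[1,2])/K[1,1],np.ones_like(u)],-1)@T[:3,:3].T
    return T[:3,3]+d*((z-T[2,3])/d[...,2:])
E
python3 - <<'E'
from h import *
f=dict(np.load("top0.npz"));P=pts(f);Z=P[...,2]
print("floor",np.median(Z[260:280,250:300]))
R=dict(pA=(228,268,160,210),pB=(238,280,212,265),c=(305,336,165,200),st=(310,345,228,270),case=(80,210,170,300),bot=(390,440,215,255),jar=(262,300,98,135),tray=(165,235,95,145))
for k,r in R.items():
    zz=Z[r[2]:r[3],r[0]:r[1]]
    print(k,np.histogram(zz[zz>.004],bins=np.arange(0,.2,.008))[0])
for k,lo,hi in [("pA",.02,.04),("pA",.045,.07),("pB",.02,.04),("pB",.045,.07),("c",.012,.04),("st",.006,.03),("case",.045,.062),("bot",.05,.2),("jar",.05,.1),("tray",.03,.07)]:
    m=box((Z>lo)&(Z<hi),*R[k]); 
    if m.sum()>5: print(k,lo,rect(P,m))
g=f["pixels"].max(2)
for k,z,th in [("pA",.058,185),("pB",.058,185),("c",.026,185)]:
    m=box(g>th,*R[k]); print(k,"bright",rect(rays(f,m,z),m))
m=box(g<45,*R["st"]);print("st dark",rect(rays(f,m,.014),m))
big=[cv2.resize(f["pixels"][a:b,c:d],None,fx=6,fy=6,interpolation=cv2.INTER_CUBIC) for a,b,c,d in[(160,260,228,345)]][0]
cv2.imwrite("pics/z.png",big)
E
```

```text
floor 0.00012554274047205105
pA [ 23   0   0 181 215   5  53 330   0   0   0   0   0   0   0   0   0   0
   0   0   0   0   0   0]
pB [ 40   0   0 195 222   3  41 353   0   0   0   0   0   0   0   0   0   0
   0   0   0   0   0   0]
c [ 15  12  59 311   0   0   0   0   0   0   0   0   0   0   0   0   0   0
   0   0   0   0   0   0]
st [ 29 375  55   0   0   0   0   0   0   0   0   0   0   0   0   0   0   0
   0   0   0   0   0   0]
case [2382 2962  212  173  197  217  786  470  140  189  135  152  131  136
  135  126  132  118  135  111  107  111  102   95]
bot [ 22  25  15  23  28  27  33  22  37  31  24  85 114 113  76  30   6  19
 125   8   0   0   0   0]
jar [ 23  13  15  12  24  41  33   9  32 265   0   0   0   0   0   0   0   0
   0   0   0   0   0   0]
tray [  56   38   41   37   44  227 1462    1    0    0    0    0    0    0
    0    0    0    0    0    0    0    0    0    0]
pA 0.02 (array([601.9, -39.1]), 103.7, 59.8, 9.8, 32.2, 396)
pA 0.045 (array([594.8, -39.8]), 71.8, 39.9, 12.1, 58.2, 384)
pB 0.02 (array([451.8, -68.5]), 104.0, 59.9, 15.2, 32.2, 417)
pB 0.045 (array([455.1, -62.7]), 71.8, 39.9, 12.3, 58.1, 394)
c 0.012 (array([ 607.9, -246. ]), 72.6, 40.2, -33.5, 26.0, 374)
st 0.006 (array([ 426.6, -275.5]), 83.4, 66.3, 19.2, 13.8, 436)
case 0.045 (array([470.2, 247.7]), 250.9, 210.4, -35.0, 55.0, 1305)
bot 0.05 (array([ 459.4, -477. ]), 67.3, 59.7, -5.6, 105.6, 711)
jar 0.05 (array([ 797.2, -134.9]), 52.2, 51.9, -29.2, 74.5, 322)
tray 0.03 (array([791.6,  92.6]), 150.5, 91.6, 82.5, 50.2, 1744)
pA bright (array([598., -41.]), 95.6, 53.1, 9.9, 58.0, 56)
pB bright (array([451.6, -70.5]), 96.3, 52.4, 13.6, 58.0, 41)
c bright (array([ 606.3, -247. ]), 63.3, 32.7, -34.7, 26.0, 24)
st dark (array([ 421.6, -262.2]), 81.8, 38.1, 19.1, 14.0, 398)
```

View pics/z.png

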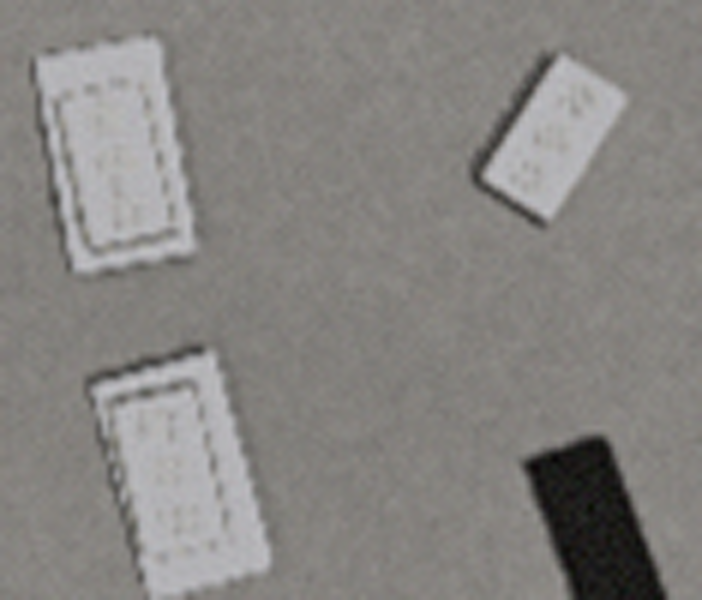

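The crop shows a carrier on top of each pile, plus the loose one, so there are five carriers in all. Depth is clean to about a millimetre, so next I refine the case and lid.

Run:
```python
from h import *
f=dict(np.load("top0.npz"));P=pts(f)*1000
m=box((P[...,2]>50)&(P[...,2]<58),75,210,165,300)
q=P[m][:,:2]
for a in (54,55,56,57):
    t=np.radians(a);ex=np.array([np.cos(t),np.sin(t)]);ey=np.array([-ex[1],ex[0]])
    X=q@ex;Y=q@ey
    hX=np.percentile(X,[0.3,1]);
    mid=(X>X.min()+30)&(X<X.min()+150)
    ys=Y[mid]; print(a,X.min(),np.percentile(X,99.7),"y",ys.min(),ys.max(),ys.max()-ys.min(), "front sd",X[X<X.min()+11].std())
    xc=X.min()+100;yc=(ys.min()+ys.max())/2
    print("  centre",xc*ex+yc*ey)
    c=xc*ex+yc*ey
t=np.radians(55);ex=np.array([np.cos(t),np.sin(t)])
c0=np.array([0,0]);
M=box(P[...,2]>80,20,150,140,260);L=P[M];x=L[:,:2]@ex
p=np.polyfit(L[:,2],x,1);print("lid x=",p,L[:,2].max(),"angle",np.degrees(np.arctan2(1,p[0])))
```

```text
54 373.61610188981047 578.0410112442897 y -361.2153935481863 -109.58980759587732 251.62558595230897 front sd 2.672801321726832
  centre [468.82926432 244.79729827]
55 369.9477768397614 573.0824485869781 y -368.5490631206881 -117.88072792125169 250.66833519943643 front sd 2.550184437864988
  centre [468.78094998 245.45634907]
56 364.96414764132595 569.7522552660361 y -377.26834644973354 -125.47465744933712 251.79368900039643 front sd 2.7295640886843944
  centre [468.40107152 244.90758826]
57 358.4045763270179 566.6248479676201 y -386.07614775206235 -132.59050756796492 253.48564018409743 front sd 2.704567243172712
  centre [467.16025529 243.20737305]
lid x= [-2.97298939e-01  6.44931772e+02] 1060.0239324598801 angle 106.55715782029016
```

move_arm(increments=[[1, [50, 0, 0], 5], [1, [50, -50, 0], 5], [1, [50, -50, 0], 5], [1, [50, -50, 0], 5], [1, [50, -50, 0], 5], [1, [50, -50, -30], 5], [1, [50, -50, -30], 0], [1, [50, -50, -30], 0], [1, [40, -50, -30], 0], [1, [0, -50, 0], 0], [1, [0, -50, 0], 0], [1, [0, 0, 0], 0]])

```text
clock: 1.3
ee_pos: [0.4698, 0.096, 0.1755]
tcp_rot: [-0.101, 0.995, -0.001, -0.002]
ft_force: [0.6, 0.5, -0.7]
finger_gap: 0.0855
gripper_force: 0.0
```

move_arm(increments=[[1, [31, -34, 0], 0], [1, [31, -34, 0], 0], [1, [31, -34, 0], 0], [1, [32, -34, 0], 0.5], [1, [0, 0, -40], 0], [1, [0, 0, -40], 0], [1, [0, 0, -25], 0], [1, [0, 0, 0], 0], [1, [0, 0, 0], 0]])

```text
clock: 2.2
ee_pos: [0.5957, -0.0338, 0.0714]
tcp_rot: [-0.11, 0.994, 0.0, -0.001]
ft_force: [-0.2, -0.9, 0.9]
finger_gap: 0.0855
gripper_force: 0.0
```

Run:
```python
from h import *
s=bot.read_state(); print(s["ee_pos"],s["q"].round(2) if hasattr(s["q"],"round") else s["q"])
snap("scene","s1"); f=snap("top","t1")
im=cv2.imread("pics/s1.png")[120:250,200:340]; im2=cv2.imread("pics/t1.png")[150:250,200:308]
cv2.imwrite("pics/c1.png",np.hstack([cv2.resize(im,(400,372)),cv2.resize(im2,(400,372))]))
```

```text
[ 0.59567991 -0.0338134   0.07142871] [-0.06  0.57 -0.01  1.    0.   -0.28]
```

View pics/c1.png

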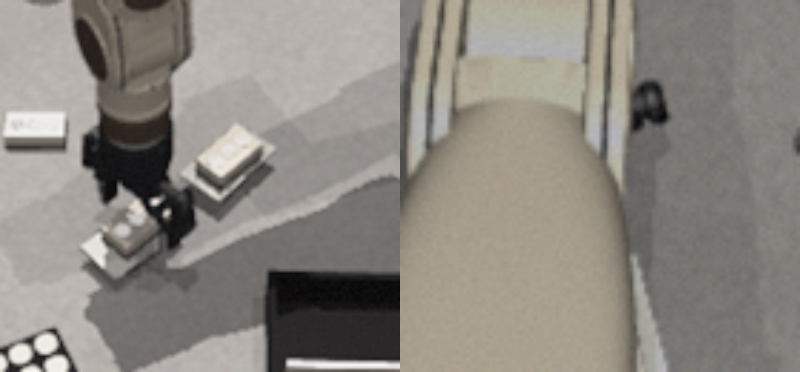

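move_arm(force=50, increments=[[1, [-1, -6, -6], 0], [1, [0, 0, -7], 0], [1, [0, 0, 0], 0], [-1, [0, 0, 0], 0], [-1, [0, 0, 0], 0], [-1, [0, 0, 0], 0], [-1, [0, 0, 0], 0], [-1, [0, 0, 0], 0], [-1, [0, 0, 20], 0], [-1, [0, 0, 40], 0], [-1, [0, 0, 20], 0], [-1, [0, 0, 0], 0]])

```text
clock: 3.5
ee_pos: [0.597, -0.0406, 0.142]
tcp_rot: [-0.11, 0.994, -0.001, 0.003]
ft_force: [-0.4, 0.0, -1.5]
finger_gap: 0.0386
gripper_force: 52.3
```

move_arm(increments=[[-1, [-20, 45, 0], 8.5], [-1, [-20, 45, 0], 8.5], [-1, [-20, 45, 0], 8.5], [-1, [-20, 45, 0], 8.5], [-1, [-20, 45, 0], 8.5], [-1, [-20, 45, 0], 0], [-1, [-20, 45, 0], 0], [-1, [-18, 47, 0], 0], [-1, [0, 0, 0], 0], [-1, [0, 0, 0], 0]])

```text
clock: 4.5
ee_pos: [0.4352, 0.3217, 0.1367]
tcp_rot: [-0.464, 0.886, -0.0, -0.002]
ft_force: [-0.0, -0.7, -1.0]
finger_gap: 0.0393
gripper_force: 52.3
```

```bash
cat >> h.py <<'E'
def yaw(s):
    q=s["tcp_rot"];return np.degrees(2*np.arctan2(q[1],q[0]))-90
def st(x=None,y=None,a=None):
    s=bot.read_state();p=np.array(s["ee_pos"])*1000
    print(p.round(1),"yaw",round((yaw(s))%180,1),"gap",round(s["finger_gap"]*1000,1),"gf",s["gripper_force"],"t",s["clock"])
    if x is not None: print("need",x-p[0],y-p[1],"turn",(a-yaw(s)+90)%180-90)
E
python3 -c "
from h import *
st(438.9,321.4,145)"
```

```text
[435.2 321.7 136.7] yaw 145.3 gap 39.3 gf 52.25540220737457 t 4.5
need 3.707945845328311 -0.2790751009704877 turn -0.3272541740413146
```

move_arm(increments=[[-1, [3.5, 0, -30], 0], [-1, [0, 0, -35], 0], [-1, [0, 0, -20], 0], [-1, [0, 0, -10], 0], [-1, [0, 0, 0], 0]])

```text
clock: 5.0
ee_pos: [0.4396, 0.3189, 0.0415]
tcp_rot: [-0.462, 0.887, -0.0, -0.002]
ft_force: [-0.3, 0.2, -0.9]
finger_gap: 0.0385
gripper_force: 52.2
```

move_arm(increments=[[-1, [0, 2, -3], 0], [-1, [0, 0, -2], 0], [-1, [0, 0, 0], 0]])

```text
clock: 5.3
ee_pos: [0.441, 0.3235, 0.0393]
tcp_rot: [-0.463, 0.886, 0.0, 0.001]
ft_force: [-0.3, -0.2, -1.6]
finger_gap: 0.0389
gripper_force: 52.2
```

move_arm(increments=[[-1, [0, 0, -2], 0], [-1, [0, 0, -2], 0], [-1, [0, 0, 0], 0]])

```text
clock: 5.6
ee_pos: [0.4407, 0.3235, 0.035]
tcp_rot: [-0.463, 0.886, 0.0, 0.001]
ft_force: [-0.3, -0.1, 0.0]
finger_gap: 0.0391
gripper_force: 52.5
```

move_arm(increments=[[0.25, [0, 0, 0], 0], [0.25, [0, 0, 0], 0], [0.25, [0, 0, 0], 0], [0.25, [0, 0, 30], 0], [0.25, [0, 0, 45], 0], [1, [10, -20, 35], 0], [1, [20, -45, 0], -8.5], [1, [20, -45, 0], -8.5], [1, [20, -45, 0], -8.5], [1, [20, -45, 0], -8.5], [1, [20, -45, 0], -8.5], [1, [20, -45, 0], -3]])

```text
clock: 6.8
ee_pos: [0.5708, 0.0313, 0.1446]
tcp_rot: [-0.082, 0.997, 0.0, 0.0]
ft_force: [-0.0, 0.9, 0.1]
finger_gap: 0.0855
gripper_force: 0.0
```

move_arm(increments=[[1, [20, -45, 0], 0], [1, [20, -30, -15], 0], [1, [0, 0, 0], 0], [1, [0, 0, 0], 0]])

```text
clock: 7.2
ee_pos: [0.6098, -0.0426, 0.1285]
tcp_rot: [-0.083, 0.997, 0.0, -0.001]
ft_force: [-0.5, 0.1, -0.0]
finger_gap: 0.0855
gripper_force: 0.0
```

```bash
python3 -c "
from h import *
st(601.9,-39.1,99.8)"
```

```text
[609.8 -42.6 128.5] yaw 99.5 gap 85.5 gf 0.0 t 7.2
need -7.86512711691978 3.484866652399603 turn 0.2753032392859467
```

move_arm(force=40, increments=[[1, [-8, 3.5, -40], 0], [1, [0, 0, -40], 0], [1, [0, 0, -19], 0], [1, [0, 0, 0], 0], [-1, [0, 0, 0], 0], [-1, [0, 0, 0], 0], [-1, [0, 0, 0], 0], [-1, [0, 0, 0], 0], [-1, [0, 0, 20], 0], [-1, [0, 0, 40], 0], [-1, [0, 0, 10], 0], [-1, [0, 0, 0], 0]])

```text
clock: 8.4
ee_pos: [0.6043, -0.0386, 0.1033]
tcp_rot: [-0.084, 0.996, -0.0, 0.003]
ft_force: [-1.0, 0.2, -1.7]
finger_gap: 0.0593
gripper_force: 43.7
```

```bash
python3 -c "
from h import *
st(421.6,-262.2,109.1)"
```

```text
[604.3 -38.6 103.3] yaw 99.6 gap 59.3 gf 43.72389256954193 t 8.4
need -182.7296581943299 -223.64649620348328 turn 9.47281795351708
```

move_arm(increments=[[-1, [-30, -37, 0], 3], [-1, [-30, -37, 0], 3], [-1, [-30, -37, 0], 3.5], [-1, [-30, -37, 0], 0], [-1, [-30, -37, 0], 0], [-1, [-32, -38, 0], 0], [-1, [0, 0, -30], 0], [-1, [0, 0, -20], 0], [-1, [0, 0, 0], 0], [-1, [0, 0, 0], 0]])

```text
clock: 9.4
ee_pos: [0.4194, -0.2608, 0.0495]
tcp_rot: [-0.166, 0.986, 0.001, -0.001]
ft_force: [0.6, -0.2, -1.2]
finger_gap: 0.059
gripper_force: 43.7
```

```bash
python3 -c "
from h import *
st(421.6,-262.2,109.1)
f=snap('scene','s2');g=snap('top','t2');P=pts(g)*1000
m=box((P[...,2]>22)&(P[...,2]<30),225,272,155,212);print(rect(P/1000,m))
m=box((P[...,2]>20)&(P[...,2]<30),305,336,165,200);print(rect(P/1000,m))
"
```

```text
[ 419.4 -260.8   49.5] yaw 109.1 gap 59.0 gf 43.730621337890625 t 9.4
need 2.190111315981369 -1.447948271803682 turn -0.03554516062365565
(array([597.7, -37.6]), 71.5, 39.7, 6.5, 25.8, 344)
(array([ 608. , -245.9]), 72.2, 40.1, -33.5, 25.9, 359)
```

move_arm(increments=[[-1, [2, -1.5, -15], 0], [-1, [0, 0, -7], 0], [-1, [0, 0, -3], 0], [-1, [0, 0, 0], 0]])

```text
clock: 9.9
ee_pos: [0.4223, -0.2625, 0.0255]
tcp_rot: [-0.166, 0.986, 0.0, -0.0]
ft_force: [0.1, -0.1, -1.4]
finger_gap: 0.0592
gripper_force: 43.7
```

move_arm(increments=[[-1, [0, 0, -2], 0], [-1, [0, 0, -1.5], 0], [-1, [0, 0, 0], 0]])

```text
clock: 10.2
ee_pos: [0.4223, -0.2628, 0.0221]
tcp_rot: [-0.166, 0.986, -0.0, 0.0]
ft_force: [1.3, 0.3, -0.6]
finger_gap: 0.0589
gripper_force: 43.7
```

move_arm(increments=[[-1, [0, 0, -1], 0], [1, [0, 0, 0], 0], [1, [0, 0, 0], 0], [1, [0, 0, 0], 0], [1, [0, 0, 30], 0], [1, [0, 0, 45], 0], [1, [29, 37, 0], -4], [1, [29, 37, 0], -4], [1, [29, 37, 0], -4.5], [1, [29, 37, 0], 0], [1, [29, 37, 0], 0], [1, [30, 40, 0], 0]])

```text
clock: 11.4
ee_pos: [0.5983, -0.0365, 0.0962]
tcp_rot: [-0.058, 0.998, -0.0, 0.0]
ft_force: [1.2, -0.9, -0.7]
finger_gap: 0.0857
gripper_force: 0.0
```

move_arm(increments=[[1, [0, 0, -30], 0], [1, [0, 0, 0], 0], [1, [0, 0, 0], 0]])

```text
clock: 11.7
ee_pos: [0.5958, -0.0379, 0.0652]
tcp_rot: [-0.058, 0.998, 0.0, -0.002]
ft_force: [0.2, -0.8, 0.2]
finger_gap: 0.085
gripper_force: 0.0
```

```bash
python3 -c "
from h import *
st(597.7,-37.6,96.5)
g=snap('top','t3');P=pts(g)
m=box((P[...,2]>.017)&(P[...,2]<.024),300,355,220,280);print(rect(P,m))
"
```

```text
[595.8 -37.9  65.2] yaw 96.6 gap 85.0 gf 0.0 t 11.7
need 1.855246822444542 0.3491526727498382 turn -0.1286833145133528
(array([ 420.3, -262.4]), 104.1, 60.3, 19.5, 20.0, 751)
```

move_arm(force=50, increments=[[1, [1.5, 0, -25], 0], [1, [0, 0, -10], 0], [1, [0, 0, 0], 0], [-1, [0, 0, 0], 0], [-1, [0, 0, 0], 0], [-1, [0, 0, 0], 0], [-1, [0, 0, 0], 0], [-1, [0, 0, 0], 0], [-1, [0, 0, 25], 0], [-1, [0, 0, 45], 0], [-1, [0, 0, 30], 0], [-1, [0, 0, 0], 0]])

```text
clock: 12.95
ee_pos: [0.6021, -0.0379, 0.1362]
tcp_rot: [-0.058, 0.998, -0.001, 0.005]
ft_force: [1.7, -0.8, -1.1]
finger_gap: 0.0388
gripper_force: 52.4
```

move_arm(increments=[[-1, [-15, 45, 0], 8], [-1, [-15, 45, 0], 8], [-1, [-15, 45, 0], 8], [-1, [-15, 45, 0], 8], [-1, [-15, 45, 0], 8], [-1, [-15, 45, 0], 8.4], [-1, [-15, 45, 0], 0], [-1, [0, 5, 0], 0], [-1, [0, 0, -30], 0], [-1, [0, 0, 0], 0], [-1, [0, 0, 0], 0]])

```text
clock: 14.05
ee_pos: [0.4926, 0.281, 0.0995]
tcp_rot: [-0.462, 0.887, -0.0, -0.002]
ft_force: [-0.6, -0.4, -2.5]
finger_gap: 0.0389
gripper_force: 52.2
```

```bash
python3 -c "
from h import *
st(494.6,282.4,145)"
```

```text
[492.6 281.   99.5] yaw 145.0 gap 38.9 gf 52.18381941318512 t 14.05
need 2.023916481469996 1.4241320124007188 turn -0.005509568770918349
```

move_arm(increments=[[-1, [2, 1.5, -35], 0], [-1, [0, 0, -15], 0], [-1, [0, 0, -8], 0], [-1, [0, 0, 0], 0]])

```text
clock: 14.45
ee_pos: [0.4957, 0.2828, 0.0426]
tcp_rot: [-0.462, 0.887, -0.0, -0.001]
ft_force: [0.5, 1.6, -1.1]
finger_gap: 0.0388
gripper_force: 52.2
```

move_arm(increments=[[-1, [0, 0, -2], 0], [-1, [0, 0, -2], 0], [-1, [0, 0, 0], 0]])

```text
clock: 14.75
ee_pos: [0.4969, 0.2841, 0.0403]
tcp_rot: [-0.462, 0.887, -0.0, 0.001]
ft_force: [1.7, -1.0, 1.1]
finger_gap: 0.0387
gripper_force: 52.5
```

move_arm(increments=[[-1, [0, 0, -1], 0], [0.25, [0, 0, 0], 0], [0.25, [0, 0, 0], 0], [0.25, [0, 0, 0], 0], [0.25, [0, 0, 30], 0], [0.25, [0, 0, 45], 0], [1, [0, 0, 20], 0], [1, [-5, -45, 0], -8.5], [1, [-5, -45, 0], -8.5], [1, [-5, -45, 0], -8.5], [1, [-5, -45, 0], -8.5], [1, [-5, -45, 0], -8.5]])

```text
clock: 15.95
ee_pos: [0.4703, 0.0571, 0.133]
tcp_rot: [-0.106, 0.994, -0.0, 0.0]
ft_force: [0.9, 0.4, 0.2]
finger_gap: 0.0856
gripper_force: 0.0
```

move_arm(increments=[[1, [-5, -45, 0], 0], [1, [-5, -45, 0], 0], [1, [-6, -32, 0], 0], [1, [0, 0, -30], 0], [1, [0, 0, 0], 0], [1, [0, 0, 0], 0]])

```text
clock: 16.55
ee_pos: [0.4541, -0.0631, 0.1028]
tcp_rot: [-0.109, 0.994, 0.0, -0.001]
ft_force: [0.7, -0.8, 0.1]
finger_gap: 0.0853
gripper_force: 0.0
```

```bash
python3 -c "
from h import *
st(455.1,-62.7,102.3)
snap('top','t4');snap('scene','s4')"
```

```text
[454.1 -63.1 102.8] yaw 102.5 gap 85.3 gf 0.0 t 16.55
need 0.9730753650813426 0.40000158628572535 turn -0.24029654077931184
```

View pics/s4.png

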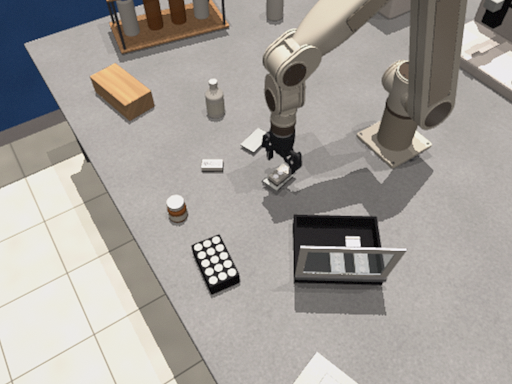

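The scene shows two carriers in the case at about (337,262) and (362,262), one plate on the block at (256,140), and the gripper above pile b.

move_arm(increments=[[1, [1, 0, -30], 0], [1, [0, 0, -11], 0], [1, [0, 0, 0], 0], [-1, [0, 0, 0], 0], [-1, [0, 0, 0], 0], [-1, [0, 0, 0], 0], [-1, [0, 0, 0], 0], [-1, [0, 0, 0], 0], [-1, [0, 0, 25], 0], [-1, [0, 0, 40], 0], [-1, [0, 0, 15], 0], [-1, [0, 0, 0], 0]])

```text
clock: 17.85
ee_pos: [0.4577, -0.0636, 0.1444]
tcp_rot: [-0.109, 0.994, -0.001, 0.003]
ft_force: [0.9, -0.5, -0.6]
finger_gap: 0.0389
gripper_force: 51.1
```

move_arm(increments=[[-1, [14, 44, 0], 8.5], [-1, [14, 44, 0], 8.5], [-1, [14, 44, 0], 8.5], [-1, [14, 44, 0], 8.5], [-1, [14, 44, 0], 8.5], [-1, [14, 44, 0], 0], [-1, [11, 42, 0], 0], [-1, [0, 0, -35], 0], [-1, [0, 0, 0], 0], [-1, [0, 0, 0], 0]])

```text
clock: 18.85
ee_pos: [0.5488, 0.2416, 0.1046]
tcp_rot: [-0.462, 0.887, 0.0, -0.003]
ft_force: [0.5, 0.6, -1.1]
finger_gap: 0.0388
gripper_force: 51.0
```

```bash
python3 -c "
from h import *
st(550.3,243.4,145)"
```

```text
[548.8 241.6 104.6] yaw 145.0 gap 38.8 gf 50.985644459724426 t 18.85
need 1.5445894428182783 1.7868146414115245 turn -0.034145229941032085
```

move_arm(increments=[[-1, [1.5, 2, -35], 0], [-1, [0, 0, -20], 0], [-1, [0, 0, -8], 0], [-1, [0, 0, 0], 0]])

```text
clock: 19.25
ee_pos: [0.5519, 0.2435, 0.0437]
tcp_rot: [-0.461, 0.887, 0.0, -0.001]
ft_force: [-0.0, -0.2, -0.7]
finger_gap: 0.0387
gripper_force: 51.0
```

move_arm(increments=[[-1, [0, 0, -2], 0], [-1, [0, 0, 0], 0]])

```text
clock: 19.45
ee_pos: [0.5534, 0.2448, 0.0435]
tcp_rot: [-0.462, 0.887, -0.0, 0.001]
ft_force: [0.0, -0.3, -1.9]
finger_gap: 0.0388
gripper_force: 51.0
```

move_arm(increments=[[-1, [0, 0, -2], 0], [-1, [0, 0, -1.5], 0], [-1, [0, 0, 0], 0]])

```text
clock: 19.75
ee_pos: [0.5529, 0.2449, 0.0392]
tcp_rot: [-0.462, 0.887, -0.0, 0.001]
ft_force: [0.3, 0.4, 1.8]
finger_gap: 0.0391
gripper_force: 51.3
```

move_arm(increments=[[0.25, [0, 0, 0], 0], [0.25, [0, 0, 0], 0], [0.25, [0, 0, 0], 0], [0.25, [0, 0, 30], 0], [0.25, [0, 0, 45], 0], [1, [0, 0, 20], 0], [1, [-14, -44, 0], -8], [1, [-14, -44, 0], -8], [1, [-14, -44, 0], -8], [1, [-14, -44, 0], -8], [1, [-14, -44, 0], -7.8], [1, [-14, -44, 0], 0]])

```text
clock: 20.95
ee_pos: [0.4676, -0.0208, 0.1337]
tcp_rot: [-0.132, 0.991, -0.0, 0.0]
ft_force: [0.4, -0.8, -0.2]
finger_gap: 0.0853
gripper_force: 0.0
```

move_arm(increments=[[1, [-15, -44, 0], 0], [1, [0, -5, -40], 0], [1, [0, 0, -10], 0], [1, [0, 0, 0], 0], [1, [0, 0, 0], 0]])

```text
clock: 21.45
ee_pos: [0.4539, -0.0675, 0.084]
tcp_rot: [-0.133, 0.991, 0.0, -0.0]
ft_force: [1.5, -0.5, 0.1]
finger_gap: 0.0852
gripper_force: 0.0
```

```bash
python3 -c "
from h import *
st(451.8,-68.5,105.2)"
```

```text
[453.9 -67.5  84. ] yaw 105.3 gap 85.2 gf 0.0 t 21.45
need -2.058231370435635 -0.999279209965195 turn -0.12749438304133776
```

move_arm(force=40, increments=[[1, [-2, -1, -35], 0], [1, [0, 0, -16], 0], [1, [0, 0, 0], 0], [-1, [0, 0, 0], 0], [-1, [0, 0, 0], 0], [-1, [0, 0, 0], 0], [-1, [0, 0, 0], 0], [-1, [0, 0, 0], 0], [-1, [0, 0, 20], 0], [-1, [0, 0, 40], 0], [-1, [0, 0, 10], 0], [-1, [0, 0, 0], 0]])

```text
clock: 22.65
ee_pos: [0.4533, -0.0697, 0.1047]
tcp_rot: [-0.133, 0.991, -0.001, 0.003]
ft_force: [-0.6, 0.3, -1.3]
finger_gap: 0.0588
gripper_force: 43.8
```

move_arm(increments=[[-1, [-7, -45, 0], 4], [-1, [-7, -45, 0], 0], [-1, [-7, -45, 0], 0], [-1, [-7, -45, 0], 0], [-1, [-3, -14, -30], 0], [-1, [0, 0, -15], 0], [-1, [0, 0, 0], 0], [-1, [0, 0, 0], 0]])

```text
clock: 23.45
ee_pos: [0.4194, -0.2627, 0.0565]
tcp_rot: [-0.167, 0.986, 0.001, -0.001]
ft_force: [0.0, -0.1, -0.1]
finger_gap: 0.0592
gripper_force: 43.8
```

```bash
python3 -c "
from h import *
st(421,-262.3,109.3)
g=snap('top','t5');P=pts(g)
m=box((P[...,2]>.022)&(P[...,2]<.030),236,284,208,268);print(rect(P,m))
"
```

```text
[ 419.4 -262.7   56.5] yaw 109.2 gap 59.2 gf 43.826642632484436 t 23.45
need 1.5521873049072497 0.4086325890448279 turn 0.06156091779313044
(array([448.1, -68.6]), 71.6, 39.8, 14.9, 26.1, 351)
```

Plate b is held deep, so the fingertips would foul plate a when stacking. I'll put it back on its carrier and grip it again, shallower.

move_arm(increments=[[-1, [0, 0, 45], 0], [-1, [7, 45, 0], -4], [-1, [7, 45, 0], 0], [-1, [7, 45, 0], 0], [-1, [7, 45, 0], 0], [-1, [4, 13, 0], 0], [-1, [0, 0, -40], 0], [-1, [0, 0, -18], 0], [-1, [0, 0, 0], 0], [-1, [0, 0, 0], 0]])

```text
clock: 24.5
ee_pos: [0.4529, -0.0704, 0.0452]
tcp_rot: [-0.133, 0.991, -0.0, 0.0]
ft_force: [0.2, 0.2, -1.0]
finger_gap: 0.0589
gripper_force: 44.0
```

move_arm(increments=[[-1, [0, 0, -5], 0], [-1, [0, 0, -3], 0], [-1, [0, 0, -2], 0], [-1, [0, 0, 0], 0]])

```text
clock: 24.9
ee_pos: [0.4523, -0.0705, 0.0346]
tcp_rot: [-0.132, 0.991, -0.0, 0.0]
ft_force: [-0.5, 0.4, -1.0]
finger_gap: 0.0587
gripper_force: 44.1
```

move_arm(increments=[[-1, [0, 0, -1.5], 0], [-1, [0, 0, 0], 0], [0.7, [0, 0, 0], 0], [0.7, [0, 0, 0], 0], [0.7, [0, 0, 5], 0], [0.7, [0, 0, 4.5], 0], [0.7, [0, 0, 0], 0], [0.7, [0, 0, 0], 0]])

```text
clock: 25.7
ee_pos: [0.4526, -0.0704, 0.0427]
tcp_rot: [-0.133, 0.991, -0.0, 0.0]
ft_force: [-0.1, 0.2, -0.7]
finger_gap: 0.0729
gripper_force: 0.0
```

move_arm(increments=[[-1, [0, 0, 0.5], 0], [-1, [0, 0, 0], 0], [-1, [0, 0, 0], 0], [-1, [0, 0, 0], 0], [-1, [0, 0, 0], 0], [-1, [0, 0, 20], 0], [-1, [0, 0, 20], 0], [-1, [0, 0, 20], 0], [-1, [0, 0, 0], 0]])

```text
clock: 26.6
ee_pos: [0.4542, -0.0706, 0.1049]
tcp_rot: [-0.133, 0.991, -0.001, 0.002]
ft_force: [1.5, -0.4, -0.7]
finger_gap: 0.0589
gripper_force: 44.0
```

```bash
python3 -c "
from h import *
st(421,-262.3,109.3)
f=snap('scene','s5')
cv2.imwrite('pics/c5.png',cv2.resize(f['pixels'][100:230,220:340],None,fx=5,fy=4.5,interpolation=cv2.INTER_CUBIC))
"
```

```text
[454.2 -70.6 104.9] yaw 105.2 gap 58.9 gf 44.01144862174988 t 26.6
need -33.233219978427314 -191.6907870697807 turn 4.065092111413904
```

View pics/c5.png

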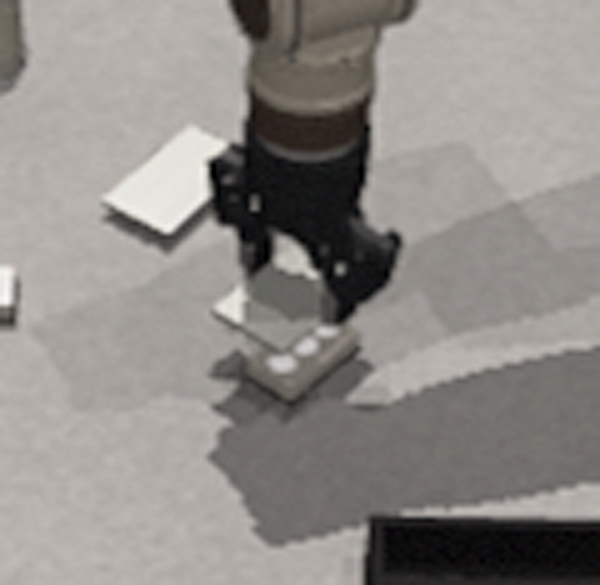

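The plate is now held near the fingertips, clear above carrier b1. Going to the block.

move_arm(increments=[[-1, [-7, -45, 0], 4], [-1, [-7, -45, 0], 0], [-1, [-7, -45, 0], 0], [-1, [-7, -45, 0], 0], [-1, [-4, -12, -30], 0], [-1, [0, 0, -25], 0], [-1, [0, 0, 0], 0], [-1, [0, 0, 0], 0]])

```text
clock: 27.45
ee_pos: [0.4192, -0.2615, 0.0467]
tcp_rot: [-0.167, 0.986, 0.001, -0.001]
ft_force: [0.3, -0.8, 0.1]
finger_gap: 0.0584
gripper_force: 44.0
```

```bash
python3 -c "
from h import *
st(421,-262.3,109.3)"
```

```text
[ 419.2 -261.5   46.7] yaw 109.2 gap 58.4 gf 43.97838234901428 t 27.45
need 1.792611095152722 -0.7814612415496072 turn 0.058683494276337456
```

move_arm(increments=[[-1, [1.5, -1, -3], 0], [-1, [0, 0, -3], 0], [-1, [0, 0, -1], 0], [-1, [0, 0, 0], 0]])

```text
clock: 27.85
ee_pos: [0.4222, -0.2632, 0.0414]
tcp_rot: [-0.167, 0.986, -0.0, 0.0]
ft_force: [-0.3, 0.2, -1.1]
finger_gap: 0.0589
gripper_force: 44.0
```

move_arm(increments=[[-1, [-0.5, 0.5, -1.5], 0], [-1, [0, 0, -1], 0], [-1, [0, 0, 0], 0]])

```text
clock: 28.15
ee_pos: [0.4219, -0.263, 0.0393]
tcp_rot: [-0.167, 0.986, -0.0, 0.001]
ft_force: [-0.7, 0.9, 3.5]
finger_gap: 0.0584
gripper_force: 46.8
```

move_arm(increments=[[0.7, [0, 0, 0], 0], [0.7, [0, 0, 0], 0], [1, [0, 0, 0], 0], [1, [0, 0, 30], 0], [1, [0, 0, 40], 0], [1, [0, 0, 0], 0], [1, [0, 50, 0], 0], [1, [0, 50, 0], 0], [1, [0, 40, 0], 0], [1, [0, 0, 0], -8], [1, [0, 0, 0], -8], [1, [0, 0, 0], 0]])

```text
clock: 29.35
ee_pos: [0.4212, -0.1223, 0.1082]
tcp_rot: [-0.029, 1.0, 0.0, -0.0]
ft_force: [-0.5, -0.3, -0.7]
finger_gap: 0.0851
gripper_force: 0.0
```

```bash
python3 -c "
from h import *
st(600,-240,56)
g=snap('top','t6');P=pts(g)
m=box((P[...,2]>.017)&(P[...,2]<.030),300,355,220,280);print(rect(P,m))
m=box((P[...,2]>.020)&(P[...,2]<.030),290,350,140,215);print(rect(P,m))
m=box((P[...,2]>.020)&(P[...,2]<.030),236,284,208,268);print(rect(P,m))
"
```

```text
[ 421.2 -122.3  108.2] yaw 93.3 gap 85.1 gf 0.0 t 29.35
need 178.82262976723644 -117.73166551954357 turn -37.31861215890811
(array([ 420.7, -262.2]), 103.9, 60.2, 19.4, 25.9, 649)
(array([ 608.3, -246.1]), 72.3, 40.1, -33.7, 25.9, 360)
(array([452.9, -67.3]), 62.2, 39.9, 14.9, 26.1, 310)
```

View pics/t6.png

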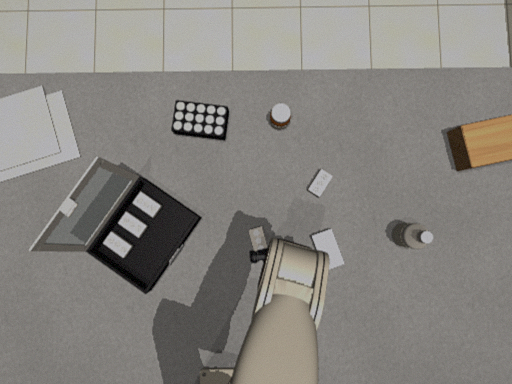

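Three carriers lie apart in the case, both plates are square on the block at (327,249), and carrier b1 (258,238) and the loose one (320,183) remain. Carrier b1 next.

move_arm(force=50, increments=[[1, [14, 27, 0], 6], [1, [13, 27, 0], 5.6], [1, [0, 0, -40], 0], [1, [0, 0, 0], 0], [1, [0, 0, 0], 0]])

```text
clock: 29.9
ee_pos: [0.4471, -0.069, 0.0679]
tcp_rot: [-0.129, 0.992, 0.0, -0.002]
ft_force: [-1.0, 0.5, 1.4]
finger_gap: 0.0857
gripper_force: 0.0
```

```bash
python3 -c "
from h import *
st(448.1,-68.6,104.9)"
```

```text
[447.1 -69.   67.9] yaw 104.9 gap 85.7 gf 0.0 t 29.9
need 1.0248412295935054 0.4111731194866053 turn 0.02138230378622552
```

move_arm(increments=[[1, [1, 0, -25], 0], [1, [0, 0, -13], 0], [1, [0, 0, 0], 0], [-1, [0, 0, 0], 0], [-1, [0, 0, 0], 0], [-1, [0, 0, 0], 0], [-1, [0, 0, 0], 0], [-1, [0, 0, 0], 0], [-1, [0, 0, 25], 0], [-1, [0, 0, 45], 0], [-1, [0, 0, 30], 0], [-1, [0, 0, 0], 0]])

```text
clock: 31.1
ee_pos: [0.4527, -0.0693, 0.135]
tcp_rot: [-0.129, 0.992, -0.001, 0.005]
ft_force: [1.4, 0.1, -0.7]
finger_gap: 0.0388
gripper_force: 51.0
```

move_arm(increments=[[-1, [-8, 45, 0], 8], [-1, [-8, 45, 0], 8], [-1, [-8, 45, 0], 8], [-1, [-8, 45, 0], 8], [-1, [-8, 45, 0], 8], [-1, [-8, 45, 0], 0], [-1, [-13, 46, 0], 0], [-1, [0, 0, -30], 0], [-1, [0, 0, 0], 0], [-1, [0, 0, 0], 0]])

```text
clock: 32.1
ee_pos: [0.3869, 0.2462, 0.0994]
tcp_rot: [-0.461, 0.888, -0.0, -0.002]
ft_force: [0.0, -0.6, -0.6]
finger_gap: 0.039
gripper_force: 51.0
```

```bash
python3 -c "
from h import *
st(387.3,247.6,145)"
```

```text
[386.9 246.2  99.4] yaw 144.8 gap 39.0 gf 51.01409375667572 t 32.1
need 0.37252977642845053 1.3786068848733066 turn 0.1511118930526152
```

move_arm(increments=[[-1, [0, 1, -35], 0], [-1, [0, 0, -15], 0], [-1, [0, 0, -8], 0], [-1, [0, 0, -2], 0], [-1, [0, 0, 0], 0], [-1, [0, 0, 0], 0]])

```text
clock: 32.7
ee_pos: [0.3893, 0.2484, 0.0416]
tcp_rot: [-0.46, 0.888, 0.0, 0.001]
ft_force: [0.8, 0.3, -1.6]
finger_gap: 0.0385
gripper_force: 51.0
```

move_arm(increments=[[-1, [0, 0, -2], 0], [-1, [0, 0, -1.5], 0], [-1, [0, 0, 0], 0]])

```text
clock: 33.0
ee_pos: [0.3894, 0.2486, 0.0397]
tcp_rot: [-0.46, 0.888, -0.0, 0.002]
ft_force: [-3.5, -3.3, 17.0]
finger_gap: 0.0391
gripper_force: 53.3
```

move_arm(increments=[[-1, [0, 0, 1], 0], [0.25, [0, 0, 0], 0], [0.25, [0, 0, 0], 0], [0.25, [0, 0, 0], 0], [0.25, [0, 0, 30], 0], [0.25, [0, 0, 45], 0], [1, [0, 0, 20], 0], [1, [20, -45, 0], -8], [1, [20, -45, 0], -8], [1, [20, -45, 0], -8], [1, [20, -45, 0], -8], [1, [20, -45, 0], -8]])

```text
clock: 34.2
ee_pos: [0.4888, 0.0214, 0.1329]
tcp_rot: [-0.126, 0.992, 0.0, -0.0]
ft_force: [1.2, 1.1, -0.1]
finger_gap: 0.0855
gripper_force: 0.0
```

move_arm(increments=[[1, [20, -45, 0], -8], [1, [20, -45, 0], -8], [1, [20, -45, 0], -8], [1, [20, -45, 0], -8], [1, [20, -45, 0], -8], [1, [0, 0, 0], -8], [1, [0, 0, 0], 0], [1, [0, 0, 0], 0]])

```text
clock: 35.0
ee_pos: [0.5877, -0.2014, 0.1323]
tcp_rot: [0.284, 0.959, 0.0, -0.001]
ft_force: [0.4, 0.7, 0.2]
finger_gap: 0.0855
gripper_force: 0.0
```

```bash
python3 -c "
from h import *
g=snap('top','t7');P=pts(g)
m=box((P[...,2]>.020)&(P[...,2]<.030),290,350,140,215);r=rect(P,m);print(r)
st(608.2,-246.1,56.3)
for d in ((270,390,130,225),):
  print(cv2.imwrite('pics/c7.png',cv2.resize(g['pixels'][120:260,230:400],None,fx=4,fy=4)))
"
```

```text
(array([0., 0.]), 0.0, 0.0, 0.0, nan, 0)
[ 587.8 -200.9  132.6] yaw 57.0 gap 85.5 gf 0.0 t 35.05
need 20.373238236557086 -45.211876581350936 turn -0.7313210126863936
True
  return _methods._mean(a, axis=axis, dtype=dtype,
  ret = ret.dtype.type(ret / rcount)
```

View pics/c7.png

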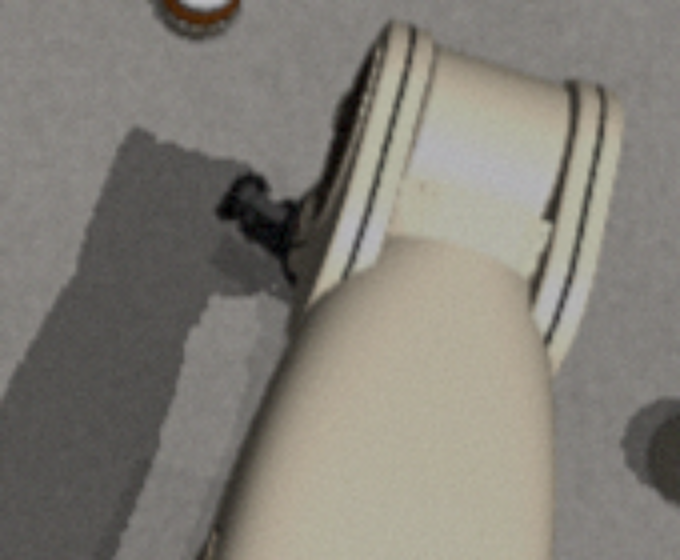

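The arm hides the loose carrier from above (around crop (450,250)), so I use the scene camera's depth.

```bash
python3 -c "
from h import *
g=snap('scene','s7');P=pts(g)
X,Y,Z=P[...,0],P[...,1],P[...,2]
m=(Z>.021)&(Z<.030)&(X>.5)&(X<.72)&(Y<-.13)&(Y>-.36);r=rect(P,m);print(r)
st(r[0][0],r[0][1],r[3]+90)
"
```

```text
(array([ 613.2, -246.2]), 71.7, 39.7, -35.2, 25.4, 166)
[ 587.9 -200.7  132.9] yaw 57.0 gap 85.2 gf 0.0 t 35.1
need 25.255383888697793 -45.51088683446545 turn -2.2259653487727604
```

move_arm(increments=[[1, [11, -23, -30], -1], [1, [11, -23, -30], 0], [1, [0, 0, -10], 0], [1, [0, 0, 0], 0], [1, [0, 0, 0], 0]])

```text
clock: 35.6
ee_pos: [0.6104, -0.2466, 0.0638]
tcp_rot: [0.293, 0.956, 0.0, 0.0]
ft_force: [1.0, -0.6, 0.3]
finger_gap: 0.0852
gripper_force: 0.0
```

```bash
python3 -c "
from h import *
g=snap('scene','s8');P=pts(g)
X,Y,Z=P[...,0],P[...,1],P[...,2]
m=(Z>.021)&(Z<.030)&(X>.5)&(X<.72)&(Y<-.13)&(Y>-.36);r=rect(P,m);print(r)
st(609.2,-246,56.2)
cv2.imwrite('pics/c8.png',cv2.resize(g['pixels'][100:220,160:280],None,fx=5,fy=5))
"
```

```text
(array([ 614.2, -243.2]), 72.9, 41.8, -26.8, 25.8, 103)
[ 610.9 -246.9   64.6] yaw 55.9 gap 85.7 gf 0.0 t 35.65
need -1.7401774057748298 0.8716330292702992 turn 0.2564346565031457
```

View pics/c8.png

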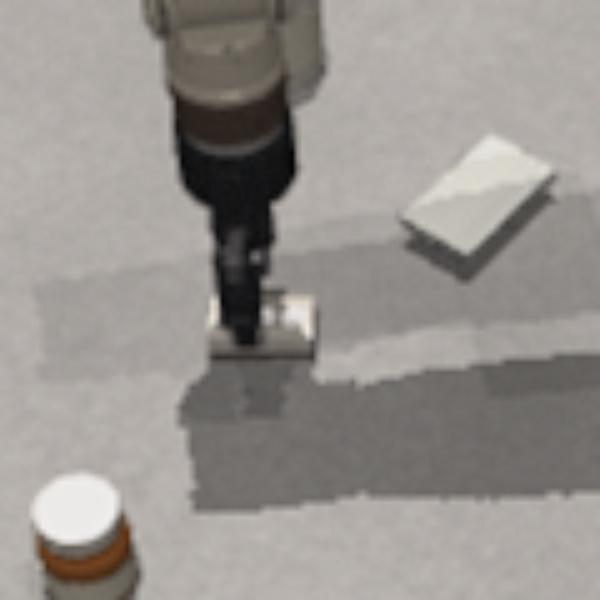

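```bash
python3 -c "
from h import *
for n in ('scene0','s8'):
  im=cv2.imread(f'pics/{n}.png')[145:180,190:235]; cv2.imwrite(f'/tmp/{n}.png',im)
a,b=[cv2.resize(cv2.imread(f'/tmp/{n}.png'),None,fx=8,fy=8) for n in('scene0','s8')]
cv2.imwrite('pics/c9.png',np.hstack([a,b]))
"
```

```text
(no output)
```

View pics/c9.png

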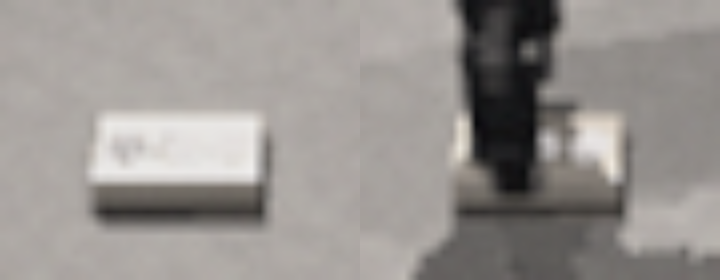

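```bash
python3 -c "
from h import *
f=dict(np.load('scene0.npz'));K=f['intrinsics'];Ti=np.linalg.inv(f['extrinsics'])
for p in [(.6085,-.246,.026),(.611,-.247,.05),(.611+.042*.56,-.247+.042*.83,.045)]:
  c=Ti@np.r_[p,1];u=K@c[:3];print((u[:2]/u[2]-[190,145])*8)
g=bot.grab_frame('top');P=pts(g);t=np.radians(55)
n,l=cv2.connectedComponents(box((P[...,2]>.026)&(P[...,2]<.040)&(g['pixels'].max(2)>90),75,210,165,300).astype(np.uint8))
for i in range(1,n):
  m=l==i
  if m.sum()>60:
    r=rect(P,m);d=r[0]-[468.8,245.5];print(r,'slot',d@[np.cos(t),np.sin(t)],d@[-np.sin(t),np.cos(t)])
"
```

```text
[181.24988743 146.15753011]
[170.17003428 109.67830152]
[163.55731478 193.79502064]
(array([552.5, 243.6]), 72.3, 39.9, 54.6, 34.3, 370) slot 46.45195883843347 -69.6528213360556
(array([496.5, 282.5]), 71.7, 40.6, 54.9, 34.3, 375) slot 46.19669292561667 -1.4681834818163542
(array([441.4, 323.4]), 71.8, 40.9, 53.9, 34.4, 384) slot 48.095949894093756 67.1263704052649
(array([389.4, 247.3]), 72.3, 40.8, 55.7, 34.2, 384) slot -44.06749536655288 66.07310990197787
```

Placed carriers sit within 3 mm of their slots, so the grasp geometry holds and the loose carrier hasn't moved. Grasping it.

move_arm(increments=[[1, [-2.5, 1, -22], 0], [1, [0, 0, -12], 0], [1, [0, 0, 0], 0], [-1, [0, 0, 0], 0], [-1, [0, 0, 0], 0], [-1, [0, 0, 0], 0], [-1, [0, 0, 0], 0], [-1, [0, 0, 0], 0], [-1, [0, 0, 25], 0], [-1, [0, 0, 45], 0], [-1, [0, 0, 30], 0], [-1, [0, 0, 0], 0]])

```text
clock: 36.9
ee_pos: [0.6109, -0.2481, 0.1349]
tcp_rot: [0.294, 0.956, -0.0, 0.005]
ft_force: [0.6, -1.3, -0.1]
finger_gap: 0.0392
gripper_force: 52.6
```

```bash
python3 -c "
from h import *
st(498.7,169.6,145)"
```

```text
[ 610.9 -248.1  134.9] yaw 55.8 gap 39.2 gf 52.57373750209808 t 36.9
need -112.20554683299218 417.7476638127845 turn 89.17007640225748
```

move_arm(increments=[[-1, [-11, 42, 0], 8.1], [-1, [-11, 42, 0], 8.1], [-1, [-11, 42, 0], 8.1], [-1, [-11, 42, 0], 8.1], [-1, [-11, 42, 0], 8.1], [-1, [-11, 42, 0], 8.1], [-1, [-11, 42, 0], 8.1], [-1, [-11, 42, 0], 8.1], [-1, [-11, 42, 0], 8.1], [-1, [-13, 40, 0], 8.1], [-1, [0, 0, 0], 8.1], [-1, [0, 0, 0], 0]])

```text
clock: 38.1
ee_pos: [0.4945, 0.1722, 0.1279]
tcp_rot: [-0.462, 0.887, 0.0, -0.001]
ft_force: [-0.2, -0.3, -2.3]
finger_gap: 0.0391
gripper_force: 52.5
```

move_arm(increments=[[-1, [0, 0, -30], 0], [-1, [0, 0, 0], 0], [-1, [0, 0, 0], 0]])

```text
clock: 38.4
ee_pos: [0.4949, 0.17, 0.0981]
tcp_rot: [-0.46, 0.888, 0.0, -0.002]
ft_force: [0.6, 0.5, -1.4]
finger_gap: 0.039
gripper_force: 52.4
```

```bash
python3 -c "
from h import *
st(498.7,169.6,145)"
```

```text
[494.9 170.   98.1] yaw 144.8 gap 39.0 gf 52.402780652046204 t 38.4
need 3.7522853302584167 -0.36917874550573515 turn 0.24508630607749637
```

move_arm(increments=[[-1, [2.5, -0.5, -35], 0], [-1, [0, 0, -15], 0], [-1, [0, 0, -6], 0], [-1, [0, 0, -2], 0], [-1, [0, 0, 0], 0], [-1, [0, 0, 0], 0]])

```text
clock: 39.0
ee_pos: [0.4994, 0.1709, 0.0423]
tcp_rot: [-0.461, 0.887, -0.0, 0.001]
ft_force: [-0.0, 0.0, -1.6]
finger_gap: 0.0388
gripper_force: 52.4
```

move_arm(increments=[[-1, [0, 0, -1.5], 0], [-1, [0, 0, 0], 0]])

```text
clock: 39.2
ee_pos: [0.4987, 0.1708, 0.04]
tcp_rot: [-0.461, 0.887, -0.0, 0.0]
ft_force: [-0.4, -1.0, -1.0]
finger_gap: 0.039
gripper_force: 52.4
```

move_arm(increments=[[-1, [0, 0, -1.5], 0], [-1, [0, 0, 0], 0], [0.25, [0, 0, 0], 0], [0.25, [0, 0, 0], 0], [0.25, [0, 0, 0], 0], [0.25, [0, 0, 30], 0], [0.25, [0, 0, 45], 0], [-1, [-20, -30, 30], 0], [-1, [-20, -30, 30], 0], [-1, [0, 0, 50], 0], [-1, [0, 0, 50], 0], [-1, [0, 0, 40], 0]])

```text
clock: 40.4
ee_pos: [0.4582, 0.1103, 0.3162]
tcp_rot: [-0.461, 0.887, -0.0, 0.001]
ft_force: [0.7, -0.3, 0.1]
finger_gap: 0.0004
gripper_force: 0.0
```

```bash
python3 -c "
from h import *
st()
g=snap('top','t10');P=pts(g)*1000;t=np.radians(55);ex=np.array([np.cos(t),np.sin(t)]);ey=np.array([-ex[1],ex[0]])
n,l=cv2.connectedComponents(box((P[...,2]>26)&(P[...,2]<40)&(g['pixels'].max(2)>90),75,230,165,300).astype(np.uint8))
for i in range(1,n):
  m=l==i
  if m.sum()>60:
    r=rect(P/1000,m);d=r[0]-[468.8,245.5];print(r,'slot',d@ex,d@ey)
for n in('top','scene'):
  h=g if n=='top' else snap('scene','s10');P=pts(h)*1000
  d=P[...,:2]-[468.8,245.5];x=d@ex;y=d@ey;z=P[...,2]
  m=(abs(y)<110)&(x>90)&(x<190)&(z>80)&(z<280)
  a=np.arctan2(z[m]-56,-(x[m]-100));r=np.hypot(z[m]-56,x[m]-100)
  print(n,m.sum(),np.percentile(a[r>120],[5,50,95]),r.max(),z[m].max(),x[m][np.argmax(z[m])])
"
```

```text
[458.2 110.3 316.2] yaw 144.9 gap 0.4 gf 0.0 t 40.4
(array([552.7, 243.7]), 72.6, 39.7, 54.1, 34.3, 365) slot 46.648589330132594 -69.75929410127833
(array([511. , 188.5]), 39.4, 29.4, -29.9, 34.2, 131) slot -22.48674091045839 -67.26207314100508
(array([519.3, 291.9]), 47.8, 21.7, -87.1, 34.3, 82) slot 66.974264890737 -14.753231589905507
top 2846 [1.6532951  1.73876453 1.7545178 ] 212.765770115607 268.5711231083621 109.09893143928991
scene 2507 [1.66619779 1.75813625 1.77054725] 212.27288712564462 267.88228876456765 112.87145355214525
```

move_arm(increments=[[-1, [17, 43, 0], 0], [-1, [17, 43, 0], 0], [-1, [17, 43, 0], 0], [-1, [17, 43, 0], 0], [-1, [17, 43, 0], 0], [-1, [17, 43, 0], 0], [-1, [6, 17, 0], 0], [-1, [0, 0, 0], 0], [-1, [0, 0, 0], 0]])

```text
clock: 41.4
ee_pos: [0.5661, 0.3856, 0.3115]
tcp_rot: [-0.461, 0.887, -0.0, -0.001]
ft_force: [0.0, 0.2, -0.7]
finger_gap: 0.0004
gripper_force: 0.0
```

```bash
cat >> h.py <<'E'
t=np.radians(55);ex=np.array([np.cos(t),np.sin(t)]);ey=np.array([-ex[1],ex[0]]);C=np.array([468.8,245.5])
def cst():
    s=bot.read_state();p=np.array(s["ee_pos"])*1000;d=p[:2]-C
    print("case x,y,z",(d@ex).round(1),(d@ey).round(1),p[2].round(1),"F",np.round(s["ft_force"],1),"q",np.round(s["q"],2))
def lid(n='scene'):
    P=pts(bot.grab_frame(n))*1000;d=P[...,:2]-C;x=d@ex;y=d@ey;z=P[...,2]
    r=np.hypot(z-56,x-100);m=(abs(y)<118)&(abs(y)>30)&(r>120)&(r<214)&(z>57)&(x<180)
    a=np.arctan2(z[m]-56,-(x[m]-100));h,e=np.histogram(a,bins=np.arange(0,2,.02))
    i=h.argmax();print("lid angle mode",e[i],h[i],"n",m.sum())
E
python3 -c "
from h import *
cst()"
```

```text
case x,y,z 170.5 0.7 311.5 F [ 0.   0.2 -0.7] q [ 0.6   0.65  0.78  1.7  -0.   -0.36]
```

move_arm(increments=[[-1, [0, 0, -25], 0], [-1, [0, 0, -20], 0], [-1, [0, 0, 0], 0], [-1, [-6, -8, 0], 0], [-1, [-6, -8, 1], 0], [-1, [0, 0, 0], 0]])

```text
clock: 42.0
ee_pos: [0.5543, 0.368, 0.2716]
tcp_rot: [-0.46, 0.888, -0.0, 0.001]
ft_force: [0.1, -0.0, 0.0]
finger_gap: 0.0002
gripper_force: 0.0
```

```bash
python3 -c "
from h import *
cst();lid()"
```

```text
case x,y,z 149.4 0.3 271.6 F [ 0.1 -0.   0. ] q [ 0.59  0.59  0.57  1.55 -0.   -0.37]
lid angle mode 1.76 496 n 1046
```

move_arm(increments=[[-1, [-6, -8.5, -1], 0], [-1, [-9, -13, 0], 0], [-1, [-9, -13, 0], 0], [-1, [-9, -13, -1], 0], [-1, [-9, -13, -2], 0], [-1, [0, 0, 0], 0]])

```text
clock: 42.65
ee_pos: [0.5122, 0.3083, 0.2666]
tcp_rot: [-0.461, 0.888, 0.0, 0.001]
ft_force: [0.5, 0.4, 1.2]
finger_gap: -0.0
gripper_force: 0.0
```

```bash
python3 -c "
from h import *
cst();lid()"
```

```text
case x,y,z 76.3 0.5 266.6 F [0.5 0.4 1.2] q [ 0.54  0.43  0.31  1.44 -0.   -0.42]
lid angle mode 1.3800000000000001 1116 n 1748
```

```bash
python3 -c "
from h import *
a=snap('scene','s11')['pixels'][190:310,270:430];b=snap('top','t11')['pixels'][165:300,75:225]
cv2.imwrite('pics/c11.png',np.hstack([cv2.resize(a,(400,300)),cv2.resize(b,(333,300))]))
"
```

```text
(no output)
```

View pics/c11.png

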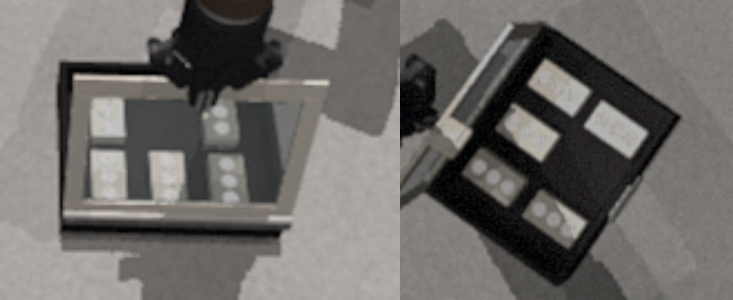

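All five carriers lie flat and apart (scene crop left, top crop right). Continuing to close the lid.

move_arm(increments=[[-1, [-11.5, -16.4, -4], 0], [-1, [-11.5, -16.4, -8], 0], [-1, [-11.5, -16.4, -11], 0], [-1, [-11.5, -16.4, -13], 0], [-1, [-8.6, -12.3, -12], 0], [-1, [-6, -8.6, -12], 0], [-1, [0, 0, 0], 0]])

```text
clock: 43.5
ee_pos: [0.4509, 0.2219, 0.2038]
tcp_rot: [-0.461, 0.887, -0.0, -0.002]
ft_force: [-0.7, 0.1, -0.5]
finger_gap: 0.0002
gripper_force: 0.0
```

```bash
python3 -c "
from h import *
cst();lid()"
```

```text
case x,y,z -29.6 1.2 203.8 F [-0.7  0.1 -0.5] q [ 0.46  0.28 -0.09  1.21 -0.   -0.5 ]
lid angle mode 0.72 871 n 2001
```

move_arm(increments=[[-1, [-6.5, -9.2, -14], 0], [-1, [-6.5, -9.2, -15], 0], [-1, [-6, -8.5, -15], 0], [-1, [-4, -5.5, -17], 0], [-1, [-4, -5.5, -17], 0], [-1, [-4, -5.5, -15], 0], [-1, [0, 0, 0], 0]])

```text
clock: 44.25
ee_pos: [0.4202, 0.1792, 0.1109]
tcp_rot: [-0.461, 0.887, 0.0, -0.002]
ft_force: [-0.1, 0.3, 0.0]
finger_gap: -0.0002
gripper_force: 0.0
```

```bash
python3 -c "
from h import *
cst();lid()"
```

```text
case x,y,z -82.2 1.8 110.9 F [-0.1  0.3  0. ] q [ 0.4   0.28 -0.35  0.94  0.   -0.56]
lid angle mode 0.14 737 n 1733
```

move_arm(increments=[[-1, [-6, -8.5, -1], 0], [-1, [0, 0, -4], 0], [-1, [0, 0, -4], 0], [-1, [0, 0, -2], 0], [-1, [0, 0, -2], 0], [-1, [0, 0, 0], 0]])

```text
clock: 44.9
ee_pos: [0.4149, 0.1708, 0.0991]
tcp_rot: [-0.461, 0.887, -0.0, 0.0]
ft_force: [-0.2, -1.5, 2.0]
finger_gap: -0.0001
gripper_force: 0.9
```

```bash
python3 -c "
from h import *
cst();lid()"
```

```text
case x,y,z -92.1 1.2 99.1 F [-0.2 -1.5  2. ] q [ 0.39  0.28 -0.39  0.9  -0.   -0.57]
lid angle mode 0.08 702 n 1644
```

move_arm(increments=[[-1, [0, 0, -2], 0], [-1, [0, 0, -2], 0], [-1, [0, 0, -2], 0], [-1, [0, 0, -1.5], 0], [-1, [0, 0, 0], 0]])

```text
clock: 45.45
ee_pos: [0.4146, 0.1704, 0.0917]
tcp_rot: [-0.461, 0.887, -0.0, -0.0]
ft_force: [-1.3, -1.7, 2.7]
finger_gap: 0.0001
gripper_force: 1.4
```

```bash
python3 -c "
from h import *
cst();lid()"
```

```text
case x,y,z -92.6 1.3 91.7 F [-1.3 -1.7  2.7] q [ 0.39  0.29 -0.4   0.88 -0.   -0.57]
lid angle mode 0.04 668 n 1619
```

move_arm(increments=[[-1, [0, 0, -2], 0], [-1, [0, 0, -1.5], 0], [-1, [0, 0, -1], 0], [-1, [0, 0, 0], 0]])

```text
clock: 45.9
ee_pos: [0.4148, 0.1711, 0.087]
tcp_rot: [-0.461, 0.887, 0.0, 0.0]
ft_force: [-0.5, -0.8, 2.0]
finger_gap: 0.0002
gripper_force: 1.5
```

```bash
python3 -c "
from h import *
cst();lid()"
```

```text
case x,y,z -91.9 1.6 87.0 F [-0.5 -0.8  2. ] q [ 0.39  0.3  -0.4   0.87  0.   -0.57]
lid angle mode 0.02 677 n 1539
```

move_arm(increments=[[-1, [0, 0, -1], 0], [-1, [0, 0, -1], 0], [-1, [0, 0, 0], 0]])

```text
clock: 46.25
ee_pos: [0.4148, 0.171, 0.0867]
tcp_rot: [-0.461, 0.887, 0.0, 0.001]
ft_force: [-4.8, -1.1, 17.1]
finger_gap: 0.0002
gripper_force: 8.9
```

move_arm(increments=[[-1, [0, 0, 10], 0], [-1, [0, 0, 40], 0], [-1, [0, 0, 50], 0], [-1, [-20, -40, 20], 0], [-1, [-10, -45, 0], 0], [-1, [0, -50, 0], 0], [-1, [0, -50, 0], 0], [-1, [0, 0, 0], 0]])

```text
clock: 47.05
ee_pos: [0.3844, -0.0194, 0.2052]
tcp_rot: [-0.457, 0.89, -0.001, -0.0]
ft_force: [-0.7, -0.4, -0.4]
finger_gap: 0.0003
gripper_force: 0.0
```

```bash
python3 -c "
from h import *
for n in('top','scene'):
  P=pts(snap(n,n+'_end'))*1000;d=P[...,:2]-C;x=d@ex;y=d@ey;z=P[...,2]
  fr=(x<-88)&(x>-104)&(abs(y)<115)&(z>40);sd=(abs(abs(y)-119)<4)&(abs(x)<80)&(z>40)
  print(n,'front z',np.percentile(z[fr],[25,50,75]),'side fit',np.polyfit(x[sd],z[sd],1))
st()"
```

```text
top front z [61.02761255 62.24061143 63.43738285] side fit [1.15082013e-03 6.22235311e+01]
scene front z [60.13150565 61.60240507 63.14760908] side fit [-2.47298884e-03  6.16346430e+01]
[384.7 -15.3 205. ] yaw 144.7 gap 0.2 gf 0.0 t 47.15
```

View pics/scene_end.png

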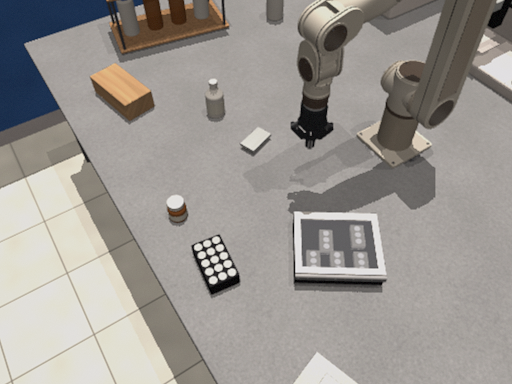

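The lid is fully shut (slope about 0, top at 62 mm) with five carriers visible inside at about (338,245). The plates are piled on the block at (256,140), and the bottle, jar and tray are where they started.

```bash
python3 -c "
from plant import bot
print(bot.close_job())"
```

```text
the job is handed in; nothing more can be done
None
```

The job is handed in: all five carriers lie flat and apart in the case, the lid is pressed fully shut past its catch, both spacer plates are piled squarely on the block, and the bottle, jar and tray were left alone (47 s on the robot's clock).

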